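Put the laundry odds and ends back where they belong

ROBOT

A 6-joint arm with a two-finger parallel gripper is mounted at the origin on the work surface. World frame = base frame: x ahead of the robot, y to its left, z up, the work surface at z = 0. Lengths are in mm, angles in rad, forces in N, time in s.
With the tool pointing down it reaches from about 350 to 875 mm from the base axis. Payload 4.2 kg.
Tool frame: the origin (TCP) lies midway between the tips of the shut fingers; the grasp point (between the pads) lies 19 mm behind it; z points along the fingers, y is the line along which they close (so a half turn about z gives the same grasp; the last joint's range is limited). The gripper opens to 85 mm and grips with 20 to 120 N. Pads are 22 mm wide; open, the fingers measure 114 mm over their backs; the gripper's body (76 mm by 85 mm) begins 54 mm behind the grasp point. The pads swing forward as they close: fully open they stand 13 mm farther back than shut.
Start: joints at [1.549, 0.385, 0.008, 0, -1.194, -0.259], TCP at [173.171, 600.509, 231.312] pointing down, gripper open.
Joint ranges: [-3.14, 3.14], [-1.21, 2.06], [-1.07, 1.41], [-3.16, 2.05], [-2.99, -0.16], [-3.1, 3.1]. Speed limits (rad/s): [2.79, 2.79, 3.14, 3.14, 3.14, 3.14].

INTERFACE

Orientations are given as a unit quaternion [x, y, z, w].
In Python, from bench import * gives the robot as it stands.
- The arm moves only by the tool drive_tool, never from a script. Its argument "plan" is a list that holds one entry, the list of rows, each a list of 5 numbers: the closure, from -1 (fully open) to 1 (shut), then the shift along the world's x, y, z in mm, then the turn about the world's z in degrees. A call has 1 to 20 rows; each row shifts and turns the commanded pose from where the row before left it; what a row does not reach is not made up. A row lasts 1/12 s, in which the tool goes at most 41.7 mm and 7.16 degrees, less where a joint would pass 70% of its speed; a pose out of reach is approached as far as the arm can. A call is refused whole if a number of a shift passes 41.7 or a number of a turn 7.16, either way. A call with a gripper value outside its range is refused whole. The fingers move at their own pace and stop on an object; the grip force is fixed at half the most. Time passes only in rows, so rows that do not move let the fingers close. It gives the time, the measured TCP pose, the force, the opening and the grip force at its end, in the units of the state.
- read_state(): the state, without advancing time (a new reading comes with each control period).
- get_image(name): name is "scene" or "top"; returns (picture, depth): 400x640x3 uint8, red, green, blue; 400x640 float32, mm along the optical axis (not along the pixel's ray), 0 where there is no reading.
- camera_model(name): a dict with "fx", "fy", "cx", "cy" (pixels), "distortion" ([k1, k2, p1, p2, k3] as OpenCV has them; the pictures are not rectified), "R" (3x3) and "t" (3): a world point X has camera coordinates R X + t. Camera axes: x right, y down, z forward; pixel columns grow to the right and rows downward; lengths in mm; the calibration is good to about 2 mm. A picture is of the moment at which its call begins. camera_model takes no time and is no camera call.
- job_done(): hands the job in; it is judged then, once.
The state is a dict: "clock": time; "joints": joint angles; "joint_vel": joint speeds; "joint_efforts": joint torques, N m; "position": TCP position; "ee_rot": TCP orientation; "contact_force": force on the tool from outside, world axes, zero at the start; "wrist_torque": the same for the moment, N m; "gripper_width": finger opening in mm; "grasp_force": force on a finger pad.
Only numpy, scipy, OpenCV 4.12 (cv2) and the standard library are available. Lean on these libraries where they do the work, as an engineer would, in place of code of your own. Each camera call takes 0.05 s, during which the arm holds its last target. There are 200 camera calls.

TASK

Clear the laundry worktop by putting each thing with its own kind: the two loose clothes pegs into the basket that has pegs clipped on its rim, the two loose detergent tablets into the tin with the other tablets, and the dosing cup standing upright on the drip tray beside the detergent bottle. Lay the pegs and tablets flat on the bottom, none resting on another or on the rim. Set everything down rather than dropping it, and leave the glass jar and the scrubbing brush where they are.

Things in the scene. Friction and masses are not known exactly. Their poses are not given: they have to be found in the camera images.
- peg_a: wooden spring clothes peg lying on its side: two light-wood legs and a steel spring, 80 mm long (x), 12 mm thick (z), across both legs (y) 21 mm in the middle, 16 mm at the jaws (+x end), 26 mm at the handles (-x end). Origin: its very centre, 6 mm above what it lies on; z up at the start. About 16 g. The two pegs are alike.
- peg_b: wooden spring clothes peg lying on its side: two light-wood legs and a steel spring, 80 mm long (x), 12 mm thick (z), across both legs (y) 21 mm in the middle, 16 mm at the jaws (+x end), 26 mm at the handles (-x end). Origin: its very centre, 6 mm above what it lies on; z up at the start. About 16 g. The two pegs are alike.
- tablet_a: white pressed detergent tablet with a grey middle layer, a block 34 mm (x) by 44 mm (y) by 16 mm thick (z, up at the start), lying flat. Origin: its very centre, 8 mm above what it lies on. About 35 g. The two tablets are alike.
- tablet_b: white pressed detergent tablet with a grey middle layer, a block 34 mm (x) by 44 mm (y) by 16 mm thick (z, up at the start), lying flat. Origin: its very centre, 8 mm above what it lies on. About 35 g. The two tablets are alike.
- dosing_cup: white plastic dosing cup, open at the top, standing upright on the worktop: 48 mm tall, 52 mm across outside at the rim, 48 mm at the foot, wall 2.5 mm. Origin: centre of its underside; z up along its axis. Round: its yaw does not matter. About 30 g.
- peg_basket: grey slatted plastic basket, open on top, 45 mm tall; three pegs are clipped upright on its -y end wall (fixed), up to 104 mm above the worktop and 11 mm inwards; the rest of the inside is empty but for a 10 mm post in each corner. Outside 120 mm (x) by 200 mm (y), walls and floor 4 mm thick. Origin: centre of the underside, on the worktop; z up; yaw within 0.2 rad. Fixed.
- tablet_tin: open steel tin, 45 mm tall; six tablets are packed in two layers at its -y end (fixed, up to y = -51 mm, 37 mm high); the floor from there to the +y wall is free. Outside 120 mm (x) by 200 mm (y), walls and floor 4 mm thick. Origin: centre of the underside, on the worktop; z up; yaw within 0.2 rad. Fixed.
- drip_tray: shallow white tray with thin drip ribs, rim 16 mm high; a white detergent bottle, 60 mm across, 150 mm tall, blue cap, stands on it (fixed) at x = 0, y = -60 mm; the floor from y = -30 mm to the +y wall is free for the cup. Outside 120 mm (x) by 200 mm (y), walls and floor 4 mm thick. Origin: centre of the underside, on the worktop; z up; yaw within 0.2 rad. Fixed.
- jar: closed glass jar with a metal lid, 72 mm across, 85 mm tall, standing at the left of the work; a bystander, to be left alone. Origin: centre of its underside.
- scrub_brush: wooden laundry scrubbing brush lying bristles down at the right of the work, 55 mm (x) by 150 mm (y) by 40 mm tall; a bystander, to be left alone. Origin: centre of its underside.

How it is judged:
By the outcome, as a careful person would: the job done as asked, in the order asked, and still so for the second after the job is handed in, with the robot touching nothing.
It also fails if it takes over 125 s, if anything falls off the work surface, if the arm or the gripper's body presses on something with over 40 N, if the wrist force passes 120 N, or if a joint passes its speed limit or range.

## Working session

There is one attempt and no reset: what is moved stays moved. The work goes in short steps, Python scripts to look and compute and a tool call to move; the robot and the scene stay as the last step left them, time stands still between calls to the robot, and variables do not carry over. Pictures are saved under pics/ and viewed, at most 14 in all, crops included, and the job is handed in when it is done.

Besides the shell and the picture viewer there is one more tool, called after "Call:" as name(argument=value, ...) on one line, values as JSON. drive_tool: Moves the arm, as the interface text tells. Its arguments: {"type":"object","properties":{"plan":{"type":"array"}},"required":["plan"]}

```bash
ls; mkdir -p pics; python3 - <<'E'
from bench import *
import cv2,numpy as np
s=read_state();print(s['position'],s['ee_rot'],s['gripper_width'],s['clock'])
for n in("scene","top"):
    p,d=get_image(n);cv2.imwrite(f"pics/{n}0.png",cv2.cvtColor(p,cv2.COLOR_RGB2BGR));np.save(f"{n}0.npy",d)
    c=camera_model(n);print(c)
E
```

```text
pics
[173.01984518 599.94383183 230.23160175] [ 9.90144523e-01 -1.40045073e-01 -1.18467038e-04  1.08976963e-03] 85.48045877305833 0.0
{'fx': 449.83402972533, 'fy': 449.83402972533, 'cx': 318.66305371192095, 'cy': 199.0500953199684, 'distortion': array([-0.06825397,  0.        ,  0.        ,  0.        ,  0.        ]), 'R': array([[ 0.40231352,  0.91536104, -0.01606228],
       [ 0.48792554, -0.22922919, -0.84224857],
       [-0.77464347,  0.33101079, -0.53885003]]), 't': array([-167.38301249, -201.54208166, 1808.00810277])}
{'fx': 485.8725780505764, 'fy': 485.8725780505764, 'cx': 322.800723051563, 'cy': 199.21109384992914, 'distortion': array([-0.02282542,  0.        ,  0.        ,  0.        ,  0.        ]), 'R': array([[-0.1524143 , -0.98830034, -0.00568581],
       [-0.96397948,  0.1499275 , -0.21969367],
       [ 0.21797579, -0.02800345, -0.97555234]]), 't': array([  41.18541685,  484.90506311, 1244.01807054])}
```

View pics/top0.png

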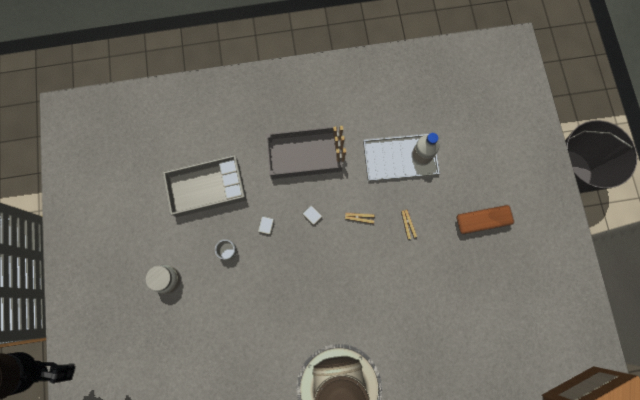

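View pics/scene0.png

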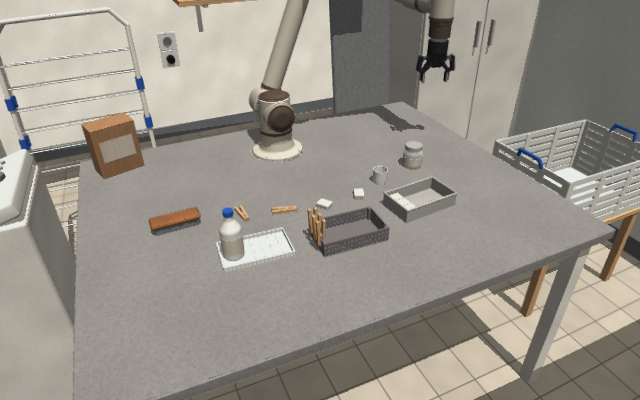

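The top view shows:
- the containers: tin (205,186), basket (305,155) and tray (400,158)
- the loose things: tablets (266,226) and (313,215), pegs (360,217) and (409,224), cup (226,250)
- the bystanders: jar (162,280) and brush (485,220)

The scene view agrees.

```bash
cat > h.py <<'E'
from bench import *
import cv2,numpy as np
def ray(n,uv):
    c=camera_model(n);K=np.array([[c['fx'],0,c['cx']],[0,c['fy'],c['cy']],[0,0,1]])
    uv=np.asarray(uv,float).reshape(-1,1,2)
    q=cv2.undistortPointsIter(uv,K,np.array(c['distortion']),None,None,(3,50,1e-9)).reshape(-1,2)
    R=c['R'];return -R.T@c['t'],np.c_[q,np.ones(len(q))]@R
def onz(n,uv,z):
    o,d=ray(n,uv);return o+d*((z-o[2])/d[:,2])[:,None]
def cloud(n,dep):
    v,u=np.mgrid[:400,:640];o,d=ray(n,np.c_[u.ravel(),v.ravel()])
    return (o+d*dep.reshape(-1,1)).reshape(400,640,3)
def rect(xy):
    (c,s,a)=cv2.minAreaRect(np.asarray(xy,np.float32));
    if s[0]<s[1]: s=s[::-1];a+=90
    return np.round(c,1),np.round(s,1),round((a+90)%180-90,1)   # angle of long side from x
E
cat > m.py <<'E'
from h import *
p=cv2.cvtColor(cv2.imread("pics/top0.png"),cv2.COLOR_BGR2RGB);d=np.load("top0.npy");P=cloud("top",d)
z=P[...,2]
print("table z",np.median(z[180:260,280:420]))
hsv=cv2.cvtColor(p,cv2.COLOR_RGB2HSV)
def blob(mask,box,h,name):
    u0,v0,u1,v1=box;m=np.zeros_like(mask,np.uint8);m[v0:v1,u0:u1]=mask[v0:v1,u0:u1]
    n,l,st,_=cv2.connectedComponentsWithStats(m,connectivity=8);k=1+np.argmax(st[1:,4]);m=l==k
    v,u=np.nonzero(m)
    # pixel corners so that the size is unbiased
    X=onz("top",np.c_[u,v],h)
    print(name,st[k,4],rect(X[:,:2]),"mean",X[:,:2].mean(0).round(1),"z",np.median(z[m]).round(1));return X
H,S,V=cv2.split(hsv)
wood=(S>90)&(V>90)
white=(V>165)&(S<60)
blob(wood,(338,200,382,232),12,"pegL")
blob(wood,(395,202,425,245),12,"pegR")
blob(white,(254,212,280,240),16,"tabL")
blob(white,(298,200,328,230),16,"tabR")
for nm,b,lo,hi in[("tin",(155,145,255,225),38,60),("basket",(258,115,358,190),38,55),("tray",(355,125,450,190),10,25),("cup",(210,235,242,270),38,60),("jar",(140,258,185,300),70,110),("brush",(450,200,520,240),25,60)]:
    Q=P[b[1]:b[3],b[0]:b[2]].reshape(-1,3);Q=Q[(Q[:,2]>lo)&(Q[:,2]<hi)]
    print(nm,len(Q),rect(Q[:,:2]),np.percentile(Q[:,2],[5,50,95]).round(1))
E
python3 m.py
python3 - <<'E'
import cv2
p=cv2.imread("pics/top0.png")[110:275,150:450]
cv2.imwrite("pics/crop0.png",cv2.resize(p,(798,439),interpolation=cv2.INTER_CUBIC))
E
```

```text
table z 0.06305475946396655
pegL 158 (array([ 429., -125.]), array([77.1, 22.4]), 77.5) mean [ 430.2 -124.5] z 11.6
pegR 157 (array([ 391.1, -254.8]), array([78.2, 23.3]), 3.1) mean [ 392.3 -253.7] z 11.7
tabL 168 (array([448. , 130.7]), array([40.4, 30.7]), -21.1) mean [448.  130.8] z 15.7
tabR 166 (array([457.1,   1.7]), array([39.4, 29.2]), 35.9) mean [457.    1.7] z 15.7
tin 660 (array([578.5, 281.6]), array([202.4, 126. ]), -84.6) [38.5 45.5 50.4]
basket 456 (array([632.8,  -5.7]), array([208.7, 122.7]), 87.7) [39.4 44.3 50.6]
tray 397 (array([ 582.2, -269.4]), array([200.6, 122.4]), 86.9) [10.5 15.  20. ]
cup 89 (array([393.7, 244.2]), array([51.3, 49.4]), 37.1) [38.7 46.5 50.2]
jar 505 (array([341.8, 411.1]), array([62.6, 59.6]), 62.4) [78.8 84.9 89.1]
brush 1117 (array([ 368.3, -457.1]), array([151.4,  55.5]), -87.9) [33.8 39.3 44.2]
```

View pics/crop0.png

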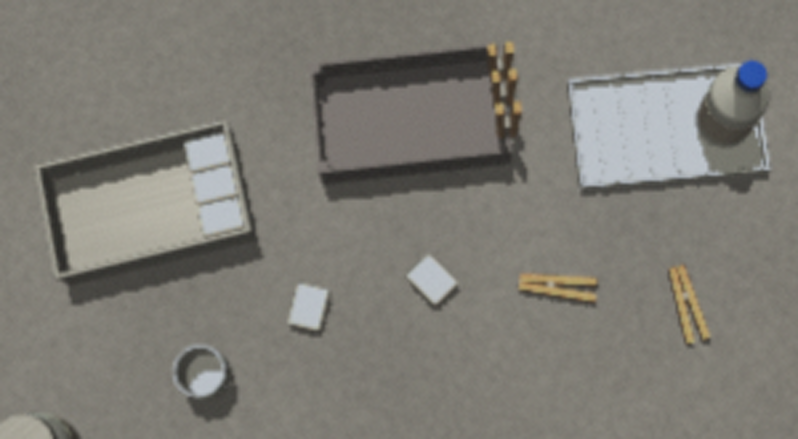

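The crop shows pegL's handles at its right end and pegR's at its lower end, with both container interiors empty. I'll refine the peg axes by PCA as I start the transit.

```bash
cat >> m.py <<'E'
for nm,b in(("pegL",(338,200,382,232)),("pegR",(395,202,425,245))):
    X=blob(wood,b,12,nm)[:,:2]; c=X.mean(0);_,_,Vt=np.linalg.svd(X-c);a=Vt[0];t=(X-c)@a
    print(nm,"axis",np.degrees(np.arctan2(a[1],a[0])).round(1)," centre",(c+a*(t.min()+t.max())/2).round(1))
E
python3 m.py | tail -4 | grep axis
```

```text
pegL axis -106.2  centre [ 429.9 -125.7]
pegR axis -174.5  centre [ 390.9 -253.8]
```

Call:
drive_tool(plan=[[[-1,25.6,-25,-5,0],[-1,25.6,-25,-5,0],[-1,25.6,-25,-5,0],[-1,25.6,-25,-5,0],[-1,25.6,-25,-5,0],[-1,25.6,-25,-5,0],[-1,25.6,-25,-5,0],[-1,25.6,-25,-5,0],[-1,25.6,-25,-5,0],[-1,25.6,-25,-5,0],[-1,25.6,-25,-5,0],[-1,25.6,-25,-5,0],[-1,-5.5,-34.6,0,0],[-1,-5.5,-34.6,0,0],[-1,-5.5,-34.6,0,0],[-1,-5.5,-34.6,0,0],[-1,-5.5,-34.6,0,0],[-1,-5.5,-34.6,0,0],[-1,-5.5,-34.6,0,0],[-1,-5.5,-34.6,0,0]]])

```text
clock: 1.77
position: [435.5, 22.1, 171.2]
ee_rot: [0.99, -0.14, -0.0, 0.0]
contact_force: [0.6, 0.0, -0.0]
gripper_width: 85.2
grasp_force: 0.0
```

Call:
drive_tool(plan=[[[-1,-5.6,-34.5,0,2.7],[-1,-5.6,-34.5,0,2.7],[-1,-5.6,-34.5,0,2.7],[-1,-5.6,-34.5,0,2.7],[-1,-5.6,-34.5,0,2.7],[-1,-5.6,-34.5,0,2.7],[-1,-5.6,-34.5,0,2.7],[-1,-5.6,-34.5,0,2.7],[-0.2,0,0,-33,0],[-0.2,0,0,-33,0],[-0.2,0,0,-33,0],[-0.2,0,0,-33,0],[-0.2,0,0,0,0],[-0.2,0,0,0,0]]])

```text
clock: 2.93
position: [390.4, -252.1, 38.3]
ee_rot: [0.999, 0.048, -0.002, -0.001]
contact_force: [1.0, -0.3, 0.6]
gripper_width: 51.3
grasp_force: 0.0
```

Call:
drive_tool(plan=[[[-0.2,0.5,-1.5,-17,0],[-0.2,0,0,-16.5,0],[-0.2,0,0,0,0],[1,0,0,0,0],[1,0,0,0,0],[1,0,0,0,0],[1,0,0,0,0],[1,0,0,0,0],[1,0,0,0,0],[1,0,0,0,0],[1,0,0,0,0]]])

```text
clock: 3.85
position: [393.5, -254.1, 8.0]
ee_rot: [0.999, 0.049, 0.002, 0.001]
contact_force: [-0.6, 1.1, 6.9]
gripper_width: 18.1
grasp_force: 58.4
```

Call:
drive_tool(plan=[[[1,0,0,20,0],[1,0,0,38,0],[1,0,0,38,0],[1,0,0,38,0],[1,0,0,20,0],[1,23.9,23.4,0,-0.8],[1,23.9,23.4,0,-0.8],[1,23.9,23.4,0,-0.8],[1,23.9,23.4,0,-0.8],[1,23.9,23.4,0,-0.8],[1,23.9,23.4,0,-0.8],[1,23.9,23.4,0,-0.8],[1,23.9,23.4,0,-0.8],[1,23.9,23.4,0,-0.8],[1,23.9,23.4,0,-0.8],[1,0,0,0,0],[1,0,0,0,0]]])

```text
clock: 5.27
position: [631.8, -18.4, 160.5]
ee_rot: [1.0, -0.021, 0.0, -0.0]
contact_force: [0.2, -0.2, -0.0]
gripper_width: 17.7
grasp_force: 58.8
```

```bash
python3 - <<'E'
from h import *
s=read_state();print(s['position'],s['joints'].round(2) if hasattr(s['joints'],'round') else s['joints'])
p,d=get_image("top");p=cv2.cvtColor(p,cv2.COLOR_RGB2BGR);a=p[100:250,240:460]
q,_=get_image("scene");q=cv2.cvtColor(q,cv2.COLOR_RGB2BGR)[130:280,210:430]
cv2.imwrite("pics/c1.png",cv2.resize(np.hstack([a,q]),None,fx=1.8,fy=1.8,interpolation=cv2.INTER_CUBIC))
E
```

```text
[631.78502277 -18.4281865  160.45479388] [ 0.23  0.45 -0.07 -0.   -1.05  1.3 ]
```

View pics/c1.png

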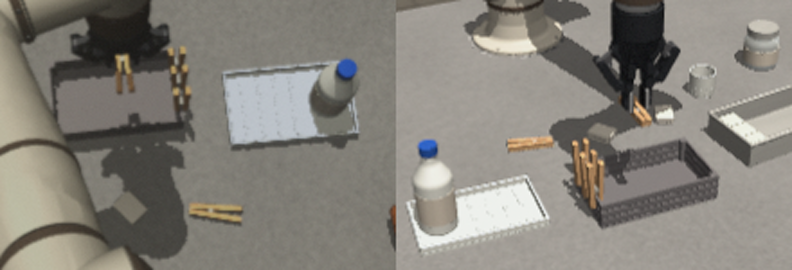

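The peg is held level above the basket (top crop about (122,75)). Lowering in stages.

Call:
drive_tool(plan=[[[1,0,0,-38,0],[1,0,0,-38,0],[1,0,0,-38,0],[1,0,0,-16,0],[1,0,0,-8,0],[1,0,0,-5,0],[1,0,0,0,0],[1,0,0,0,0]]])

```text
clock: 6.03
position: [632.1, -20.0, 18.6]
ee_rot: [1.0, -0.022, 0.002, -0.0]
contact_force: [-0.2, -0.0, 1.4]
gripper_width: 17.8
grasp_force: 58.8
```

Call:
drive_tool(plan=[[[1,0,0,-2,0],[1,0,0,-2,0],[1,0,0,0,0],[1,0,0,0,0]]])

```text
clock: 6.37
position: [631.3, -19.7, 13.3]
ee_rot: [1.0, -0.022, 0.0, -0.0]
contact_force: [-0.1, 0.3, -0.3]
gripper_width: 18.0
grasp_force: 58.8
```

Call:
drive_tool(plan=[[[1,0,0,-1.5,0],[1,0,0,0,0],[1,0,0,0,0]]])

```text
clock: 6.62
position: [631.5, -19.7, 12.1]
ee_rot: [1.0, -0.022, 0.0, -0.0]
contact_force: [-0.8, -0.8, 5.0]
gripper_width: 17.9
grasp_force: 59.3
```

Call:
drive_tool(plan=[[[1,0,0,-1.5,0],[1,0,0,0,0],[1,0,0,0,0]]])

```text
clock: 6.87
position: [631.5, -19.7, 12.1]
ee_rot: [1.0, -0.021, 0.001, 0.0]
contact_force: [-3.9, 1.0, 11.6]
gripper_width: 17.9
grasp_force: 60.1
```

Call:
drive_tool(plan=[[[-0.2,0,0,1,0],[-0.2,0,0,0,0],[-0.2,0,0,0,0],[-0.2,0,0,0,0],[-0.2,0,0,20,0],[-0.2,0,0,38,0],[-0.2,0,0,38,0],[-0.2,0,0,38,0],[-0.2,0,0,15,0]]])

```text
clock: 7.62
position: [633.8, -19.8, 165.8]
ee_rot: [1.0, -0.021, 0.005, -0.0]
contact_force: [1.1, -0.2, 0.1]
gripper_width: 51.3
grasp_force: 0.0
```

Call:
drive_tool(plan=[[[-0.2,-13.4,-7,0,-6.9],[-0.2,-13.4,-7,0,-6.9],[-0.2,-13.4,-7,0,-6.9],[-0.2,-13.4,-7,0,-6.9],[-0.2,-13.4,-7,0,-6.9],[-0.2,-13.4,-7,0,-6.9],[-0.2,-13.4,-7,0,-6.9],[-0.2,-13.4,-7,0,-6.9],[-0.2,-13.4,-7,0,-6.9],[-0.2,-13.4,-7,0,-6.9],[-0.2,-13.4,-7,0,-6.9],[-0.2,-13.4,-7,0,-6.9],[-0.2,-13.4,-7,0,-6.9],[-0.2,-13.4,-7,0,-6.9],[-0.2,-13.4,-7,0,-6.9],[-0.2,0,0,-38,0],[-0.2,0,0,-38,0],[-0.2,0,0,-38,0],[-0.2,0,0,0,0],[-0.2,0,0,0,0]]])

```text
clock: 9.28
position: [428.8, -125.0, 44.6]
ee_rot: [-0.602, 0.798, 0.001, -0.002]
contact_force: [0.5, 0.0, 0.0]
gripper_width: 51.6
grasp_force: 0.0
```

Call:
drive_tool(plan=[[[-0.2,1,0,-22,0],[-0.2,0,0,-16,0],[-0.2,0,0,0,0],[1,0,0,0,0],[1,0,0,0,0],[1,0,0,0,0],[1,0,0,0,0],[1,0,0,0,0],[1,0,0,0,0],[1,0,0,0,0]]])

```text
clock: 10.12
position: [432.6, -124.7, 10.2]
ee_rot: [-0.602, 0.798, -0.001, 0.002]
contact_force: [-1.9, 1.3, 8.1]
gripper_width: 17.2
grasp_force: 58.4
```

Call:
drive_tool(plan=[[[1,0,0,20,0],[1,0,0,38,0],[1,0,0,38,0],[1,0,0,38,0],[1,0,0,20,0],[1,13.5,11.3,0,6.9],[1,13.5,11.3,0,6.9],[1,13.5,11.3,0,6.9],[1,13.5,11.3,0,6.9],[1,13.5,11.3,0,6.9],[1,13.5,11.3,0,6.9],[1,13.5,11.3,0,6.9],[1,13.5,11.3,0,6.9],[1,13.5,11.3,0,6.9],[1,13.5,11.3,0,6.9],[1,13.5,11.3,0,6.9],[1,13.5,11.3,0,6.9],[1,13.5,11.3,0,6.9],[1,13.5,11.3,0,6.9],[1,13.5,11.3,0,6.9]]])

```text
clock: 11.78
position: [634.2, 45.3, 163.6]
ee_rot: [1.0, -0.019, 0.001, -0.0]
contact_force: [-0.0, 0.2, -0.4]
gripper_width: 16.6
grasp_force: 58.4
```

Call:
drive_tool(plan=[[[1,0,0,0,0],[1,0,0,0,0]]])

```text
clock: 11.95
position: [633.8, 45.2, 162.8]
ee_rot: [1.0, -0.022, 0.001, -0.0]
contact_force: [-0.5, -0.2, -0.1]
gripper_width: 16.5
grasp_force: 58.4
```

```bash
python3 - <<'E'
from h import *
p,d=get_image("top");p=cv2.cvtColor(p,cv2.COLOR_RGB2BGR);a=p[100:250,240:460]
q,_=get_image("scene");q=cv2.cvtColor(q,cv2.COLOR_RGB2BGR)[130:280,210:430]
cv2.imwrite("pics/c2.png",cv2.resize(np.hstack([a,q]),None,fx=1.8,fy=1.8,interpolation=cv2.INTER_CUBIC))
E
```

```text
(no output)
```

View pics/c2.png

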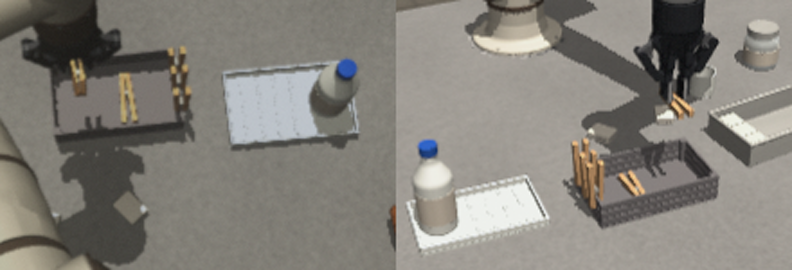

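The first peg lies flat in the basket (top crop (128,98)) and the second is held above the free end. Lowering.

Call:
drive_tool(plan=[[[1,0,0,-38,0],[1,0,0,-38,0],[1,0,0,-38,0],[1,0,0,-18,0],[1,0,0,-8,0],[1,0,0,-5,0],[1,0,0,0,0],[1,0,0,0,0]]])

```text
clock: 12.72
position: [634.7, 44.8, 18.6]
ee_rot: [1.0, -0.022, 0.002, -0.0]
contact_force: [0.1, -0.1, 0.1]
gripper_width: 17.2
grasp_force: 58.4
```

Call:
drive_tool(plan=[[[1,0,0,-2,0],[1,0,0,0,0],[1,0,0,0,0]]])

```text
clock: 12.97
position: [634.1, 44.9, 15.9]
ee_rot: [1.0, -0.022, 0.001, -0.0]
contact_force: [0.1, 0.6, -0.4]
gripper_width: 16.9
grasp_force: 58.4
```

Call:
drive_tool(plan=[[[1,0,0,-2,0],[1,0,0,0,0],[1,0,0,0,0]]])

```text
clock: 13.22
position: [634.3, 44.9, 14.3]
ee_rot: [1.0, -0.021, 0.001, -0.0]
contact_force: [-0.8, 0.0, 4.9]
gripper_width: 16.9
grasp_force: 59.6
```

Call:
drive_tool(plan=[[[1,0,0,-1,0],[1,0,0,0,0],[-0.2,0,0,0,0],[-0.2,0,0,0,0],[-0.2,0,0,0,0],[-0.2,0,0,0,0],[-0.2,0,0,20,0],[-0.2,0,0,38,0],[-0.2,0,0,38,0],[-0.2,0,0,38,0],[-0.2,0,0,15,0]]])

```text
clock: 14.13
position: [636.3, 45.0, 167.0]
ee_rot: [1.0, -0.021, 0.005, -0.001]
contact_force: [1.0, -0.0, 0.9]
gripper_width: 51.3
grasp_force: 0.0
```

Call:
drive_tool(plan=[[[-1,-22.1,-5.4,0,4.8],[-1,-22.1,-5.4,0,4.8],[-1,-22.1,-5.4,0,4.8],[-1,-22.1,-5.4,0,4.8],[-1,-22.1,-5.4,0,4.8],[-1,-22.1,-5.4,0,4.8],[-1,-22.1,-5.4,0,4.8],[-1,-22.1,-5.4,0,4.8],[-0.5,0,0,-38,0],[-0.5,0,0,-38,0],[-0.5,0,0,-38,0],[-0.5,0,0,0,0],[-0.5,0,0,0,0]]])

```text
clock: 15.22
position: [455.7, 1.0, 45.7]
ee_rot: [0.951, 0.308, -0.003, 0.0]
contact_force: [0.6, -0.1, 1.5]
gripper_width: 63.9
grasp_force: 0.0
```

Call:
drive_tool(plan=[[[-0.5,1,0.5,-23,0],[-0.5,0,0,-16,0],[-0.5,0,0,0,0],[1,0,0,0,0],[1,0,0,0,0],[1,0,0,0,0],[1,0,0,0,0],[1,0,0,0,0],[1,0,0,0,0],[1,0,0,0,0]]])

```text
clock: 16.05
position: [459.5, 2.5, 10.3]
ee_rot: [0.951, 0.309, 0.002, 0.0]
contact_force: [-1.9, -0.9, 7.0]
gripper_width: 32.0
grasp_force: 58.9
```

Call:
drive_tool(plan=[[[1,0,0,20,0],[1,0,0,38,0],[1,0,0,38,0],[1,0,0,38,0],[1,0,0,20,0]]])

```text
clock: 16.47
position: [459.9, 2.4, 168.1]
ee_rot: [0.951, 0.309, 0.005, 0.0]
contact_force: [0.6, 0.0, -0.6]
gripper_width: 31.6
grasp_force: 60.0
```

Call:
drive_tool(plan=[[[1,7.1,15.5,0,-7.1],[1,7.1,15.5,0,-7.1],[1,7.1,15.5,0,-7.1],[1,7.1,15.5,0,-7.1],[1,7.1,15.5,0,-7.1],[1,7.1,15.5,0,-7.1],[1,7.1,15.5,0,-7.1],[1,7.1,15.5,0,-7.1],[1,7.1,15.5,0,-7.1],[1,7.1,15.5,0,-7.1],[1,7.1,15.5,0,-7.1],[1,7.1,15.5,0,-7.1],[1,7.1,15.5,0,-7.1],[1,7.1,15.5,0,-7.1],[1,7.1,15.5,0,-7.1],[1,7.1,15.5,0,-7.1],[1,7.1,15.5,0,-7.1],[1,0,0,0,0],[1,0,0,0,0]]])

```text
clock: 18.05
position: [578.4, 266.0, 162.9]
ee_rot: [0.739, -0.673, 0.0, -0.001]
contact_force: [-0.7, -1.0, -0.4]
gripper_width: 31.5
grasp_force: 60.0
```

```bash
python3 - <<'E'
from h import *
p,d=get_image("top");p=cv2.cvtColor(p,cv2.COLOR_RGB2BGR);a=p[100:250,150:370]
q,_=get_image("scene");q=cv2.cvtColor(q,cv2.COLOR_RGB2BGR)[130:280,290:510]
cv2.imwrite("pics/c3.png",cv2.resize(np.hstack([a,q]),None,fx=1.8,fy=1.8,interpolation=cv2.INTER_CUBIC))
E
```

```text
(no output)
```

View pics/c3.png

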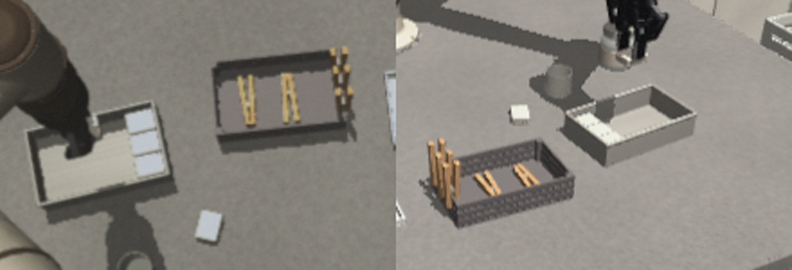

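Both pegs lie flat and apart in the basket (top crop (246,98) and (291,97)). The tablet is above the tin, so I'm lowering it.

Call:
drive_tool(plan=[[[1,1,0.5,-38,0],[1,0,0,-38,0],[1,0,0,-38,0],[1,0,0,-17,0],[1,0,0,-8,0],[1,0,0,-4,0],[1,0,0,0,0],[1,0,0,0,0]]])

```text
clock: 18.82
position: [580.6, 266.5, 20.7]
ee_rot: [0.739, -0.674, 0.0, -0.002]
contact_force: [0.6, -0.1, 0.0]
gripper_width: 31.7
grasp_force: 60.0
```

Call:
drive_tool(plan=[[[1,0,0,-2,0],[1,0,0,-2,0],[1,0,0,0,0],[1,0,0,0,0]]])

```text
clock: 19.15
position: [579.6, 266.1, 15.3]
ee_rot: [0.739, -0.674, 0.0, -0.0]
contact_force: [-0.4, 0.4, -0.1]
gripper_width: 32.2
grasp_force: 60.0
```

Call:
drive_tool(plan=[[[1,0,0,-1.5,0],[1,0,0,0,0],[1,0,0,0,0]]])

```text
clock: 19.4
position: [579.8, 266.3, 14.3]
ee_rot: [0.739, -0.674, 0.0, -0.0]
contact_force: [-1.5, 0.8, 5.8]
gripper_width: 31.3
grasp_force: 60.7
```

Call:
drive_tool(plan=[[[1,0,0,-0.7,0],[1,0,0,0,0],[-0.2,0,0,0,0],[-0.2,0,0,0,0],[-0.2,0,0,0,0],[-0.2,0,0,0,0],[-0.2,0,0,20,0],[-0.2,0,0,38,0],[-0.2,0,0,38,0],[-0.2,0,0,38,0],[-0.2,0,0,15,0]]])

```text
clock: 20.32
position: [581.9, 267.2, 167.8]
ee_rot: [0.739, -0.674, 0.002, -0.004]
contact_force: [0.7, -0.2, 1.7]
gripper_width: 51.1
grasp_force: 0.0
```

Call:
drive_tool(plan=[[[-0.5,-14.7,-15,0,7.1],[-0.5,-14.7,-15,0,7.1],[-0.5,-14.7,-15,0,7.1],[-0.5,-14.7,-15,0,7.1],[-0.5,-14.7,-15,0,7.1],[-0.5,-14.7,-15,0,7.1],[-0.5,-14.7,-15,0,7.1],[-0.5,-14.7,-15,0,7.1],[-0.5,-14.7,-15,0,7.1],[-0.5,0,0,-38,0],[-0.5,0,0,-38,0],[-0.5,0,0,-38,0],[-0.5,0,0,0,0],[-0.5,0,0,0,0]]])

```text
clock: 21.48
position: [446.3, 130.2, 46.4]
ee_rot: [0.983, -0.181, -0.002, 0.002]
contact_force: [-0.4, 0.8, 1.0]
gripper_width: 64.0
grasp_force: 0.0
```

Call:
drive_tool(plan=[[[-0.5,1,0.5,-23,0],[-0.5,0,0,-16,0],[-0.5,0,0,0,0],[1,0,0,0,0],[1,0,0,0,0],[1,0,0,0,0],[1,0,0,0,0],[1,0,0,0,0],[1,0,0,0,0],[1,0,0,0,0]]])

```text
clock: 22.32
position: [449.6, 132.5, 11.1]
ee_rot: [0.984, -0.181, 0.002, -0.001]
contact_force: [-1.3, -0.0, 6.8]
gripper_width: 31.2
grasp_force: 58.8
```

Call:
drive_tool(plan=[[[1,0,0,20,0],[1,0,0,38,0],[1,0,0,38,0],[1,0,0,38,0],[1,0,0,20,0],[1,13.9,22.3,0,-7.1],[1,13.9,22.3,0,-7.1],[1,13.9,22.3,0,-7.1],[1,13.9,22.3,0,-7.1],[1,13.9,22.3,0,-7.1],[1,13.9,22.3,0,-7.1],[1,13.9,22.3,0,-7.1],[1,13.9,22.3,0,-7.1],[1,13.9,22.3,0,-7.1],[1,0,0,0,0],[1,0,0,0,0]]])

```text
clock: 23.65
position: [573.4, 333.1, 163.3]
ee_rot: [0.739, -0.674, -0.0, -0.0]
contact_force: [-0.3, 0.2, -0.7]
gripper_width: 31.8
grasp_force: 59.8
```

Call:
drive_tool(plan=[[[1,0.5,-2,-38,0],[1,0,0,-38,0],[1,0,0,-38,0],[1,0,0,-17,0],[1,0,0,-8,0],[1,0,0,-4,0],[1,0,0,0,0],[1,0,0,0,0]]])

```text
clock: 24.32
position: [574.8, 330.8, 21.8]
ee_rot: [0.739, -0.674, 0.0, -0.002]
contact_force: [-0.3, -0.0, -0.4]
gripper_width: 31.2
grasp_force: 59.8
```

Call:
drive_tool(plan=[[[1,0,0,-2,0],[1,0,0,-2,0],[1,0,0,0,0],[1,0,0,0,0]]])

```text
clock: 24.65
position: [573.9, 330.3, 16.1]
ee_rot: [0.739, -0.674, 0.0, -0.0]
contact_force: [-0.2, -0.2, -0.1]
gripper_width: 31.5
grasp_force: 59.8
```

Call:
drive_tool(plan=[[[1,0,0,-1.5,0],[1,0,0,0,0],[1,0,0,0,0]]])

```text
clock: 24.9
position: [574.1, 330.5, 15.2]
ee_rot: [0.739, -0.674, 0.0, -0.001]
contact_force: [-1.7, -0.3, 6.0]
gripper_width: 31.4
grasp_force: 60.5
```

Call:
drive_tool(plan=[[[1,0,0,-0.7,0],[1,0,0,0,0],[-0.2,0,0,0,0],[-0.2,0,0,0,0],[-0.2,0,0,0,0],[-0.2,0,0,0,0],[-0.2,0,0,20,0],[-0.2,0,0,38,0],[-0.2,0,0,38,0],[-0.2,0,0,38,0],[-0.2,0,0,15,0]]])

```text
clock: 25.82
position: [576.1, 331.6, 168.7]
ee_rot: [0.739, -0.674, 0.001, -0.005]
contact_force: [-0.1, -0.0, 1.0]
gripper_width: 51.6
grasp_force: 0.0
```

Call:
drive_tool(plan=[[[-1,-30.2,-14.5,0,0],[-1,-30.2,-14.5,0,0],[-1,-30.2,-14.5,0,0],[-1,-30.2,-14.5,0,0],[-1,-30.2,-14.5,0,0],[-1,-30.2,-14.5,0,0],[-1,0,0,-30,0],[-1,0,0,-30,0],[-1,0,0,0,0],[-1,0,0,0,0]]])

```text
clock: 26.65
position: [392.2, 242.6, 101.8]
ee_rot: [0.739, -0.674, 0.0, 0.002]
contact_force: [0.5, -0.0, 0.9]
gripper_width: 85.6
grasp_force: 0.0
```

```bash
python3 - <<'E'
from h import *
p,d=get_image("top");p=cv2.cvtColor(p,cv2.COLOR_RGB2BGR);a=p[130:280,140:360]
q,_=get_image("scene");q=cv2.cvtColor(q,cv2.COLOR_RGB2BGR)[120:270,290:510]
cv2.imwrite("pics/c4.png",cv2.resize(np.hstack([a,q]),None,fx=1.8,fy=1.8,interpolation=cv2.INTER_CUBIC))
E
```

```text
(no output)
```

View pics/c4.png

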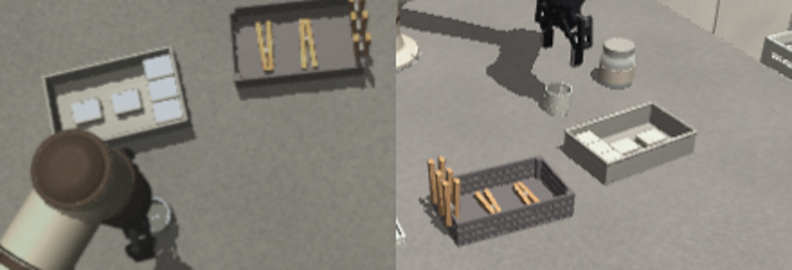

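Both tablets lie flat in the tin (top crop (87,110) and (127,102)). The cup is under the gripper.

Call:
drive_tool(plan=[[[-1,1,1,-28,0],[-1,0,0,-28,0],[-1,0,0,-27,0],[-1,0,0,0,0],[1,0,0,0,0],[1,0,0,0,0],[1,0,0,0,0],[1,0,0,0,0],[1,0,0,0,0],[1,0,0,0,0],[1,0,0,0,0]]])

```text
clock: 27.67
position: [394.8, 245.6, 22.0]
ee_rot: [0.739, -0.674, 0.0, -0.003]
contact_force: [-0.6, 0.0, 5.2]
gripper_width: 49.9
grasp_force: 61.3
```

Call:
drive_tool(plan=[[[1,0,0,20,0],[1,0,0,38,0],[1,0,0,38,0],[1,0,0,38,0],[1,0,0,20,0],[1,12.7,-31.7,0,-0.6],[1,12.7,-31.7,0,-0.6],[1,12.7,-31.7,0,-0.6],[1,12.7,-31.7,0,-0.6],[1,12.7,-31.7,0,-0.6],[1,12.7,-31.7,0,-0.6],[1,12.7,-31.7,0,-0.6],[1,12.7,-31.7,0,-0.6],[1,12.7,-31.7,0,-0.6],[1,12.7,-31.7,0,-0.6],[1,12.7,-31.7,0,-0.6],[1,12.7,-31.7,0,-0.6],[1,12.7,-31.7,0,-0.6],[1,12.7,-31.7,0,-0.6],[1,12.7,-31.7,0,-0.6]]])

```text
clock: 29.33
position: [584.6, -233.1, 175.6]
ee_rot: [-0.683, 0.73, -0.001, 0.001]
contact_force: [0.6, 0.2, -0.6]
gripper_width: 50.3
grasp_force: 62.4
```

Call:
drive_tool(plan=[[[1,0,0,-30,0],[1,0,0,-30,0],[1,0,0,0,0],[1,0,0,0,0]]])

```text
clock: 29.67
position: [583.3, -231.5, 113.6]
ee_rot: [-0.683, 0.73, 0.001, -0.001]
contact_force: [0.9, 0.4, -0.3]
gripper_width: 49.8
grasp_force: 62.5
```

```bash
python3 - <<'E'
from h import *
p,d=get_image("top");p=cv2.cvtColor(p,cv2.COLOR_RGB2BGR);a=p[110:260,280:500]
q,_=get_image("scene");q=cv2.cvtColor(q,cv2.COLOR_RGB2BGR)[130:280,170:390]
cv2.imwrite("pics/c5.png",cv2.resize(np.hstack([a,q]),None,fx=1.8,fy=1.8,interpolation=cv2.INTER_CUBIC))
E
```

```text
(no output)
```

View pics/c5.png

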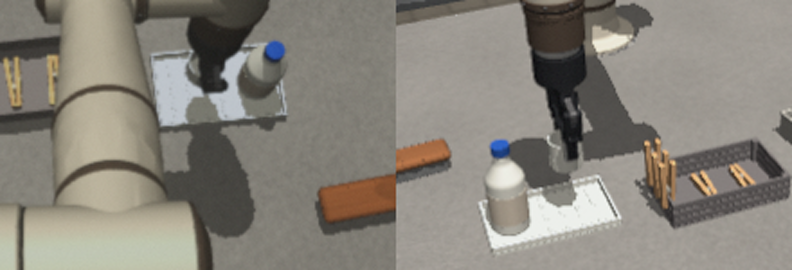

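The cup is held upright over the free half of the tray, clear of the bottle (top crop: bottle (265,70), gripper (205,75)).

Call:
drive_tool(plan=[[[1,0.5,1.5,-35,0],[1,0,0,-28,0],[1,0,0,-12,0],[1,0,0,-6,0],[1,0,0,0,0],[1,0,0,0,0]]])

```text
clock: 30.27
position: [586.0, -230.0, 34.3]
ee_rot: [-0.684, 0.73, -0.001, 0.001]
contact_force: [0.9, 0.9, -0.3]
gripper_width: 50.3
grasp_force: 62.4
```

Call:
drive_tool(plan=[[[1,0,0,-2,0],[1,0,0,-2,0],[1,0,0,0,0],[1,0,0,0,0]]])

```text
clock: 30.6
position: [584.8, -229.9, 28.9]
ee_rot: [-0.683, 0.73, -0.0, 0.0]
contact_force: [-0.2, -0.5, 0.8]
gripper_width: 50.1
grasp_force: 62.4
```

Call:
drive_tool(plan=[[[1,0,0,-1.5,0],[1,0,0,0,0],[1,0,0,0,0]]])

```text
clock: 30.85
position: [584.5, -229.8, 26.9]
ee_rot: [-0.683, 0.73, 0.0, -0.0]
contact_force: [0.1, -0.7, -1.2]
gripper_width: 50.0
grasp_force: 62.4
```

Call:
drive_tool(plan=[[[1,0,0,-1,0],[1,0,0,0,0],[1,0,0,0,0]]])

```text
clock: 31.1
position: [584.7, -229.9, 26.1]
ee_rot: [-0.683, 0.73, -0.0, 0.0]
contact_force: [-0.6, 0.5, 2.7]
gripper_width: 50.6
grasp_force: 62.6
```

Call:
drive_tool(plan=[[[1,0,0,-1,0],[1,0,0,0,0],[1,0,0,0,0]]])

```text
clock: 31.35
position: [584.7, -230.0, 26.1]
ee_rot: [-0.683, 0.73, -0.0, 0.0]
contact_force: [-2.3, -0.3, 5.2]
gripper_width: 50.3
grasp_force: 63.0
```

Call:
drive_tool(plan=[[[-0.6,0,0,0,0],[-0.6,0,0,0,0],[-0.6,0,0,0,0],[-0.6,0,0,0,0],[-0.6,0,0,10,0],[-0.6,0,0,30,0],[-0.6,0,0,40,0],[-0.6,0,0,40,0],[-0.6,0,0,40,0],[-0.6,-35,0,0,0],[-0.6,-35,0,0,0],[-0.6,-35,0,0,0],[-0.6,-35,0,0,0],[-0.6,-10,-38,0,0],[-0.6,-10,-38,0,0],[-0.6,-10,-38,0,0],[-0.6,0,0,0,0],[-0.6,0,0,0,0]]])

```text
clock: 32.85
position: [413.7, -345.4, 185.3]
ee_rot: [-0.682, 0.731, -0.0, 0.0]
contact_force: [0.5, -0.2, -0.1]
gripper_width: 68.4
grasp_force: 0.0
```

```bash
python3 - <<'E'
from h import *
p,d=get_image("top");p=cv2.cvtColor(p,cv2.COLOR_RGB2BGR)
q,_=get_image("scene");q=cv2.cvtColor(q,cv2.COLOR_RGB2BGR)[130:290,130:480]
P=cloud("top",d)
for nm,b,lo,hi in[("jar",(140,258,185,300),70,110),("brush",(450,200,520,240),25,60)]:
    Q=P[b[1]:b[3],b[0]:b[2]].reshape(-1,3);Q=Q[(Q[:,2]>lo)&(Q[:,2]<hi)];print(nm,len(Q),rect(Q[:,:2]))
a=cv2.resize(p[110:250,145:495],(770,308),interpolation=cv2.INTER_CUBIC)
b=cv2.resize(q,(770,352),interpolation=cv2.INTER_CUBIC)[:290]
cv2.imwrite("pics/c6.png",np.vstack([a,b]))
E
```

```text
jar 503 (array([341.7, 411. ]), array([62.3, 59.4]), 66.5)
brush 992 (array([ 368.6, -456.3]), array([150.4,  55.5]), -88.2)
```

View pics/c6.png

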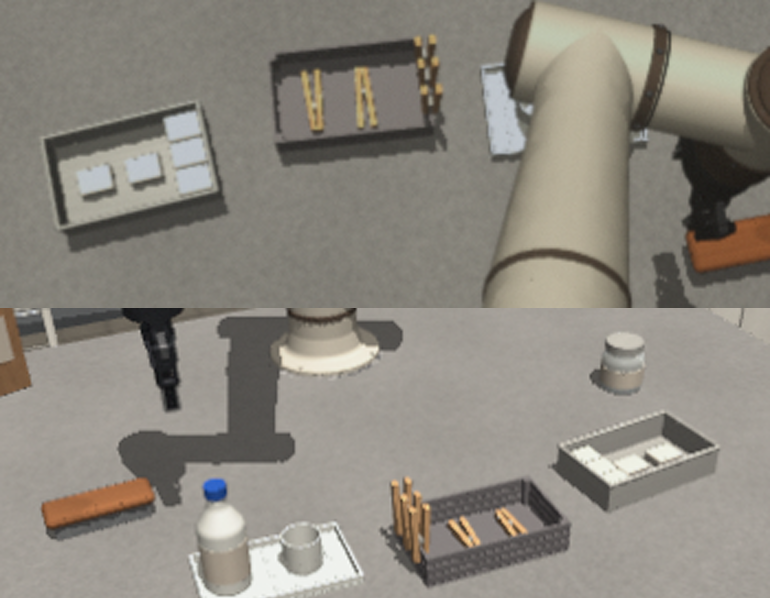

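The pegs lie flat in the basket at (313,100) and (366,97), and the tablets flat in the tin at (95,180) and (143,168). The cup stands upright on the tray beside the bottle at (300,548), and the jar and brush haven't moved. Handing in.

```bash
python3 -c "
from bench import *
print(job_done())"
```

```text
the job is handed in; nothing more can be done
None
```

The job is handed in at about 33 s on the robot's clock: both pegs lie flat in the basket, both tablets flat in the tin, the cup stands upright on the drip tray beside the bottle, and the jar and brush are where they were; no verdict came back.

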